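# Lock an instrument's adjusting screw with its jam nut

### The job

Run the hexagon jam nut on top of the instrument body in the vise down (clockwise) until it meets its lock washer, then tighten it until the washer is pressed fully flat and the nut stands solid, about 0.6 N m. Do not let the adjusting screw turn with it: the pointer must stay at its setting. Let go of the nut and leave the other things on the bench where they are.

Things in the scene. Friction and masses are not known exactly. Their poses are not given: they have to be found in the camera images.
- vise: grey bench vise, fixed to the bench, about 250 mm long (local x) and 120 mm wide, jaws' top at 115 mm; an instrument body (upright steel cylinder, 60 mm across, top at 143 mm) is clamped in it. Origin: on the bench top, under the cylinder's axis; z up. The adjusting screw and the nut stand on this vertical axis.
- pointer_tip (a point): tip of the flat pointer arm on the adjusting screw's flange, 55 mm out from the axis, 147 mm above the bench. The flange is 40 mm across, its top at 149 mm. The screw is stiff in the body and keeps its setting until about 0.8 N m is put through the nut; then it slips round with the nut.
- washer_top (a point): centre of the top face of the thin lock washer (34 mm across, 3 mm thick, top at 173 mm) under the nut. Below it the screw has a plain neck (28 mm across, 149 to 170 mm); above it a thread stub (24 mm across, right-hand, pitch 3 mm) that ends at 205 mm and carries the nut.
- nut_center (a point): centre of the steel hexagon jam nut: 36 mm across flats, 41.6 mm across corners, 14 mm thick. Flat faces look along its local x axis and every 60 degrees from it; z is up. First contact with the washer is with this point 180.0 mm above the bench; fully tight it stands at 179.76 mm.
- nut: the same nut; origin at the centre of its underside. Clockwise from above runs it down. It starts 1.0 to 2.6 rad above first contact, at an angle that differs every time. It turns freely at 0.04 N m, then at a steady 0.35 to 0.4 N m while the washer is pressed flat (about 0.5 rad), then stands solid: stop at 0.5 to 0.7 N m. It stays where it is left and may be gripped afresh.
- spare_nut_mid (a point): loose hexagon nut lying flat on the bench, 30 mm across flats, 12 mm thick (bystander, a nearby spare); point at its centre
- dish_mid (a point): shallow round steel dish, 80 mm across, 22 mm high (bystander); point at its centre
- spool_mid (a point): small wire spool standing on end, 44 mm across, 40 mm high (bystander); point half-way up
- spanner_grip (a point): open spanner lying flat, 170 mm long (bystander, not needed); point on its shank
- driver_grip (a point): screwdriver lying flat, 180 mm long (bystander); point on its handle
- spare_body_mid (a point): spare steel cylinder, 56 mm across, 65 mm high with a narrower neck (bystander); point half-way up
- solvent_mid (a point): white plastic bottle with a cap, 52 mm across, 110 mm high (bystander); point half-way up

How it is judged:
By the outcome, as a careful person would: the job done as asked, in the order asked, and still so for the second after the job is handed in, with the robot touching nothing.
It also fails if it takes over 72 s, if anything falls off the work surface, if the arm or the gripper's body presses on something with over 40 N, if the wrist force passes 120 N, or if a joint passes its speed limit or range.

### The arm

A 6-joint arm with a two-finger parallel gripper is mounted at the origin on the work surface. World frame = base frame: x ahead of the robot, y to its left, z up, the work surface at z = 0. Lengths are in m, angles in degrees, forces in N, time in s.
With the tool pointing down it reaches from about 0.3 to 0.75 m from the base axis. Payload 8.5 kg.
Tool frame: the origin (TCP) lies on the centre line of the jaws, within the pads' length; the fingertips stand 14 mm ahead of it and the grasp point (between the pads) lies 5 mm behind it; z points along the fingers, y is the direction in which the jaws open and shut (so a half turn about z gives the same grasp; the last joint's range is limited). The gripper opens to 85 mm and grips with 20 to 120 N. Pads are 22 mm wide; open, the fingers measure 114 mm over their backs; the gripper's body (76 mm by 85 mm) begins 54 mm behind the grasp point. The pads swing forward as they close: fully open they stand 13 mm farther back than shut.
Start: joints at [60.201, 21.807, 74.336, -0, 83.858, -12.336], TCP at [0.165, 0.525, 0.245] pointing down, gripper open.
Joint ranges: [-178.18, 178.18], [-50.72, 133.34], [12.68, 142.11], [-81.47, 261.47], [9.98, 163.14], [-165.26, 165.26]. Speed limits (degrees/s): [136.94, 136.94, 180, 180, 180, 180].

### API

Orientations are given as a 3x3 rotation matrix whose columns are the frame's x, y, z axes.
In Python, from rig import env, optics, order, finder gives the robot as it stands.
- The arm moves only by the tool play_rows, never from a script. Its argument "commands" is a list of rows, each an object of numbers: "grip": the closure, from -1 (fully open) to 1 (shut); "x", "y", "z": the shift along the tool's x, y, z in m; "rx", "ry", "rz": the turn, a rotation vector about the tool's x, y, z in rad. A call has 1 to 12 rows; each row shifts and turns the commanded pose from where the row before left it, along the tool's axes as they then stand; what a row does not reach is not made up. A row lasts 1/8 s, in which the tool goes at most 62.5 mm and 10.7 degrees, less where a joint would pass 70% of its speed; a pose out of reach is approached as far as the arm can. A call is refused whole if a number of a shift passes 0.0625 or a number of a turn 0.188, either way. A call with a gripper value outside its range is refused whole. The fingers move at their own pace and stop on an object; "squeeze" is the grip in N (left out, the last holds). Time passes only in rows, so rows that do not move let the fingers close. It gives the time, the measured TCP pose, the force and the opening at its end, in the units of the state.
- env.observe(): the state, without advancing time (a new reading comes with each control period).
- optics.get_image(name): name is "scene" or "side" or "wrist"; returns a dict with "color" (420x560x3 uint8, blue, green, red), "range_z" (420x560 float32, m along the optical axis (not along the pixel's ray), 0 where there is no reading), "fov_y" (degrees; the focal length in pixels is half the picture's height over the tangent of half this angle, whatever the lens; pixels are square), "cx", "cy" (the principal point, pixels), "cam_to_world" (4x4, takes a point from camera to world coordinates). Camera axes: x right, y down, z forward; pixel columns grow to the right and rows downward; lengths in m; the calibration is good to about 2 mm. A picture is of the moment at which its call begins.
- order.close_job(): hands the job in, once; it reports no verdict.
Trained networks look in the newest picture that a camera, given by its name, has taken for a name from the list of things; names that differ only in an ending like _2 or _b are one class to them, and where a whole thing is asked for, a point or a joint stands for the part that bears it (a point fixed in the world has none). Each returns a list of dicts, best first, with "conf" (0 to 1); they miss things now and then, are a little off and sometimes report something else, mostly with a low value. They report only what shows in the picture. A call takes as long as a camera call.
- finder.boxes_of(camera, thing): "point" ([x, y, z] in m, in world coordinates, good to about 4 mm: the middle of the surface that is visible of it).
The state is a dict: "time_s": time; "q": joint angles; "qvel": joint speeds; "joint_efforts": joint torques, N m; "position": TCP position; "tool_rot": TCP orientation; "ft_force": force on the tool from outside, world axes, zero at the start; "wrist_torque": the same for the moment, N m; "grip_width": finger opening in m.
Only numpy, scipy, OpenCV 4.12 (cv2) and the standard library are available. Lean on these libraries where they do the work, as an engineer would, in place of code of your own. Each camera call takes 0.05 s, during which the arm holds its last target.

## Working session

There is one attempt and no reset: what is moved stays moved. The work goes in short steps, Python scripts to look and compute and a tool call to move; the robot and the scene stay as the last step left them, time stands still between calls to the robot, and variables do not carry over. Pictures are saved under pics/ and viewed, and the job is handed in when it is done.

Besides the shell and the picture viewer there is one more tool, called after "Request:" as a command line: name --argument value ..., lists and objects as JSON in quotes. play_rows: Moves the arm, as the interface text tells. Its arguments: {"type":"object","properties":{"commands":{"type":"array"},"squeeze":{"type":"number"}},"required":["commands"]}

```bash
ls; mkdir -p pics; cat > h.py <<'E'
import numpy as np, cv2
from rig import env, optics, order, finder
def st():
    s=env.observe()
    for k in s: print(k,np.round(s[k],4).tolist())
def pic(n,f):
    im=optics.get_image(n); cv2.imwrite('pics/'+f,im['color']); return im
def cloud(im):
    z=im['range_z'];h,w=z.shape;f=h/2/np.tan(np.radians(im['fov_y']/2))
    u,v=np.meshgrid(np.arange(w),np.arange(h))
    P=np.stack([(u-im['cx'])/f*z,(v-im['cy'])/f*z,z],-1)
    M=np.array(im['cam_to_world']);return P@M[:3,:3].T+M[:3,3]
E
python3 - <<'E'
from h import *
st()
for c in ['scene','side','wrist']:
    pic(c,c+'0.png')
    for t in ['nut_center','pointer_tip','washer_top','vise']:
        print(c,t,[(np.round(d['point'],4).tolist(),round(d['conf'],2)) for d in finder.boxes_of(c,t)[:3]])
E
```

```text
pics
time_s 0.0
q [60.2, 21.842, 74.385, 0.0007, 83.8586, -12.3347]
qvel [-0.1261, 0.065, 0.1466, 0.0934, 0.0164, -0.0094]
joint_efforts [-0.0007, -44.8474, -23.1278, -0.0003, 0.0049, -0.0]
position [0.1649, 0.5244, 0.2447]
tool_rot [[-0.9539, 0.3001, -0.0008], [0.3001, 0.9539, -0.0013], [0.0003, -0.0015, -1.0]]
ft_force [-0.092, 0.1857, -0.3242]
wrist_torque [0.0007, -0.0278, 0.0443]
grip_width 0.0854
scene nut_center [([0.5811, 0.0576, 0.185], 0.39)]
scene pointer_tip [([0.5805, 0.0583, 0.1772], 0.62), ([0.5108, -0.0797, 0.0098], 0.45)]
scene washer_top [([0.581, 0.0599, 0.1793], 0.76)]
scene vise [([0.6109, 0.0744, 0.1035], 0.57)]
side nut_center []
side pointer_tip [([0.586, 0.3766, 0.069], 0.69), ([0.5614, 0.0577, 0.1775], 0.66)]
side washer_top [([0.5609, 0.0613, 0.1743], 0.47)]
side vise [([0.5387, 0.075, 0.0979], 0.56), ([0.4065, 0.5534, 0.0244], 0.47), ([0.5847, 0.3725, 0.0683], 0.29)]
wrist nut_center []
wrist pointer_tip []
wrist washer_top []
wrist vise []
```

View pics/scene0.png

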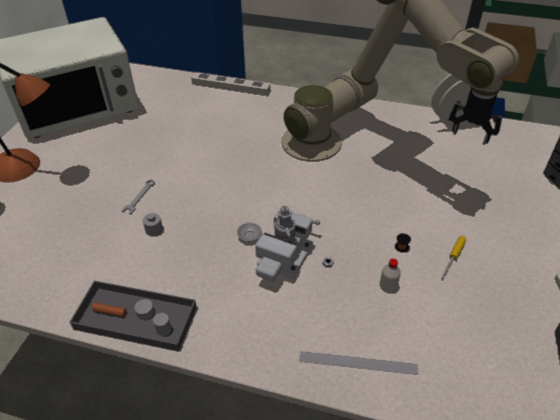

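View pics/side0.png

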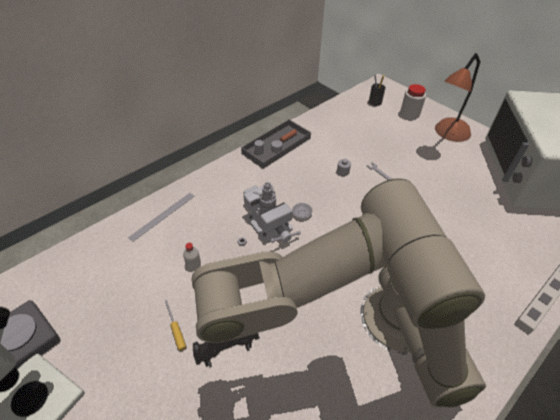

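```bash
python3 - <<'E'
from h import *
for c in ['scene','side']:
    im=optics.get_image(c);P=cloud(im)
    M=np.array(im['cam_to_world']);print(c,'cam',np.round(M[:3,3],3),'fwd',np.round(M[:3,2],2),im['fov_y'])
    m=(abs(P[...,0]-.57)<.06)&(abs(P[...,1]-.06)<.06)
    for lo,hi in [(.202,.209),(.18,.192),(.145,.152),(.138,.145)]:
        k=m&(P[...,2]>lo)&(P[...,2]<hi); q=P[k]
        if len(q): print(lo,hi,len(q),np.round(q.mean(0),4),np.round(q.min(0),4),np.round(q.max(0),4), np.round(np.median(q[:,2]),4))
    np.save(c+'P.npy',P)
E
```

```text
scene cam [1.586 0.339 1.245] fwd [-0.68 -0.2  -0.71] 42.62128410132605
0.202 0.209 37 [0.5698 0.0553 0.2048] [0.5569 0.0442 0.2021] [0.5808 0.0658 0.2089] 0.2048
0.18 0.192 71 [0.577  0.0572 0.1871] [0.5535 0.0357 0.1801] [0.5895 0.0738 0.192 ] 0.1872
0.145 0.152 91 [0.583  0.062  0.1487] [0.5562 0.0339 0.145 ] [0.6172 0.0851 0.152 ] 0.1488
0.138 0.145 104 [0.5788 0.0549 0.1421] [0.5448 0.0248 0.1384] [0.6134 0.0832 0.1449] 0.1423
side cam [-0.199  0.713  1.18 ] fwd [ 0.49 -0.47 -0.73] 54.07091844210861
0.202 0.209 24 [0.5659 0.0539 0.2054] [0.5556 0.0412 0.2022] [0.5777 0.0637 0.2089] 0.2055
0.18 0.192 51 [0.5603 0.0577 0.1872] [0.5476 0.0348 0.1803] [0.5826 0.0725 0.1919] 0.1876
0.145 0.152 65 [0.5707 0.0617 0.1484] [0.536  0.029  0.1451] [0.6141 0.0793 0.1519] 0.1487
0.138 0.145 69 [0.5596 0.0603 0.142 ] [0.5357 0.0232 0.1382] [0.6046 0.0825 0.1449] 0.142
```

The scene picture shows the vise with the body and nut at about (285,215), and the side picture shows it at about (267,190). The axis is near (0.568, 0.0545). Next I'll move the wrist camera over it.

```bash
cat >> h.py <<'E'
def cmd(target, yaw=None):
    s=env.observe();R=np.array(s['tool_rot']);p=np.array(s['position'])
    print('q',np.round(s['q'],1),'pos',np.round(p,4),'yangle',np.degrees(np.arctan2(R[1,1],R[0,1])))
    print('tool shift',np.round(R.T@(np.array(target)-p),4))
    if yaw is not None:
        a=np.degrees(np.arctan2(R[1,1],R[0,1]));print('rz rad',np.radians(a-yaw))
E
python3 - <<'E'
from h import *
cmd([0.568,0.0545,0.36])
im=optics.get_image('wrist');s=env.observe();R=np.array(s['tool_rot']);M=np.array(im['cam_to_world'])
print('cam in tool',np.round(R.T@(M[:3,3]-s['position']),4),'\n',np.round(R.T@M[:3,:3],3),im['fov_y'])
P=np.load('sceneP.npy')
# pointer points 140-151 mm and r 25..60
r=np.hypot(P[...,0]-.568,P[...,1]-.0545)
k=(P[...,2]>.143)&(P[...,2]<.152)&(r>.025)&(r<.06);q=P[k]-[.568,.0545,0]
print(np.c_[np.round(np.hypot(q[:,0],q[:,1]),3),np.round(np.degrees(np.arctan2(q[:,1],q[:,0]))),np.round(q[:,2],3)])
E
```

```text
q [ 60.2  21.8  74.3   0.   83.9 -12.3] pos [0.165  0.5246 0.2453] yangle 72.53774412359692
tool shift [-0.5255 -0.3275 -0.1147]
cam in tool [ 0.0727 -0.0008 -0.129 ] 
 [[-0.    -0.958 -0.286]
 [ 1.    -0.001  0.001]
 [-0.001 -0.286  0.958]] 61.95918024484578
[[ 2.50e-02  1.30e+02  1.43e-01]
 [ 2.60e-02 -8.80e+01  1.43e-01]
 [ 2.90e-02  1.13e+02  1.46e-01]
 [ 2.80e-02  1.07e+02  1.45e-01]
 [ 2.80e-02  1.02e+02  1.43e-01]
 [ 2.60e-02  9.30e+01  1.43e-01]
 [ 3.00e-02 -5.60e+01  1.43e-01]
 [ 3.10e-02  8.20e+01  1.46e-01]
 [ 2.90e-02 -4.60e+01  1.44e-01]
 [ 2.70e-02 -4.20e+01  1.44e-01]
 [ 3.10e-02  7.20e+01  1.47e-01]
 [ 3.10e-02 -3.90e+01  1.44e-01]
 [ 2.80e-02 -3.70e+01  1.43e-01]
 [ 2.60e-02  3.50e+01  1.51e-01]
 [ 2.60e-02  6.50e+01  1.43e-01]
 [ 3.10e-02 -3.10e+01  1.43e-01]
 [ 2.80e-02 -1.40e+01  1.47e-01]
 [ 2.90e-02  3.30e+01  1.50e-01]
 [ 2.70e-02  4.00e+01  1.47e-01]
 [ 2.60e-02  4.90e+01  1.44e-01]
 [ 3.30e-02  5.30e+01  1.49e-01]
 [ 3.00e-02 -1.80e+01  1.44e-01]
 [ 2.80e-02 -8.00e+00  1.44e-01]
 [ 2.80e-02 -2.00e+00  1.45e-01]
 [ 3.20e-02  2.10e+01  1.51e-01]
 [ 3.00e-02  2.60e+01  1.48e-01]
 [ 3.30e-02  3.10e+01  1.50e-01]
 [ 3.10e-02  3.70e+01  1.48e-01]
 [ 2.90e-02  4.40e+01  1.44e-01]
 [ 3.30e-02  1.00e+00  1.46e-01]
 [ 3.40e-02  2.00e+01  1.49e-01]
 [ 3.50e-02  2.50e+01  1.50e-01]
 [ 3.70e-02  2.90e+01  1.51e-01]
 [ 3.40e-02  2.00e+00  1.44e-01]
 [ 3.40e-02  1.10e+01  1.45e-01]
 [ 4.00e-02  2.40e+01  1.50e-01]
 [ 4.00e-02  2.80e+01  1.51e-01]
 [ 3.90e-02  3.20e+01  1.48e-01]
 [ 4.40e-02  3.00e+01  1.50e-01]
 [ 4.10e-02  3.50e+01  1.46e-01]
 [ 4.50e-02  2.30e+01  1.48e-01]
 [ 4.50e-02  2.60e+01  1.48e-01]
 [ 4.70e-02  2.90e+01  1.50e-01]
 [ 4.80e-02  3.20e+01  1.50e-01]
 [ 4.60e-02  2.60e+01  1.45e-01]
 [ 5.10e-02  2.80e+01  1.50e-01]
 [ 5.50e-02  2.70e+01  1.50e-01]
 [ 5.40e-02  3.10e+01  1.48e-01]]
```

Request:
play_rows --commands '[{"x": -0.05,"y": -0.031,"z": -0.0055,"grip": -1},{"x": -0.05,"y": -0.031,"z": -0.0055},{"x": -0.05,"y": -0.031,"z": -0.0055},{"x": -0.05,"y": -0.031,"z": -0.0055},{"x": -0.05,"y": -0.031,"z": -0.0055},{"x": -0.05,"y": -0.031,"z": -0.0055},{"x": -0.05,"y": -0.031,"z": -0.0055},{"x": -0.05,"y": -0.031,"z": -0.0055},{"x": -0.05,"y": -0.031,"z": -0.0055},{"x": -0.05,"y": -0.031,"z": -0.0055},{"x": -0.0255,"y": -0.0175,"z": 0.0},{}]'

```text
invalid input at $.commands[0]: expected keys grip, x, y, z, rx, ry, rz
```

Request:
play_rows --commands '[{"rz": -0.18},{"rz": -0.18},{"rz": -0.18},{"rz": -0.18},{"rz": -0.18},{"rz": -0.18},{}]'

```text
invalid input at $.commands[0]: expected keys grip, x, y, z, rx, ry, rz
```

```bash
python3 - <<'E'
from h import *
st()
cmd([0.568,0.0545,0.30],135)
im=pic('wrist','w1.png');P=cloud(im);np.save('wP.npy',P);cv2.imwrite('w.png',im['color']);
for lo,hi in [(.198,.212),(.183,.194),(.145,.152)]:
    r=np.hypot(P[...,0]-.568,P[...,1]-.0545)
    k=(P[...,2]>lo)&(P[...,2]<hi)&(r<.03);q=P[k]
    if len(q):
        c,rad=cv2.minEnclosingCircle(q[:,:2].astype(np.float32)); print(lo,len(q),np.round(np.median(q,0),4),c,rad)
E
```

```text
time_s 0.9
q [60.1996, 21.8068, 74.3367, -0.0002, 83.8582, -12.3378]
qvel [-0.0346, -0.0435, 0.0467, 0.052, 0.0146, 0.1052]
joint_efforts [-0.001, -44.8325, -23.1452, -0.0002, 0.0007, -0.0]
position [0.1651, 0.5246, 0.2453]
tool_rot [[-0.9539, 0.3001, -0.0], [0.3001, 0.9539, -0.0], [0.0, -0.0, -1.0]]
ft_force [0.4014, 0.9163, 0.1322]
wrist_torque [-0.0292, 0.0072, 0.0511]
grip_width 0.0852
q [ 60.2  21.8  74.3  -0.   83.9 -12.3] pos [0.1651 0.5246 0.2453] yangle 72.53746428530836
tool shift [-0.5255 -0.3275 -0.0547]
rz rad -1.0901769073659187
```

View pics/w1.png

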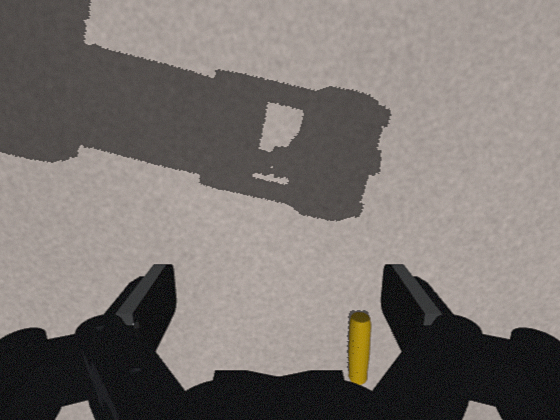

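All keys are required in every row. The refused calls moved nothing, and the picture still shows only bare bench and the driver.

Request:
play_rows --commands '[{"grip": -1,"x": -0.05,"y": -0.031,"z": -0.0055,"rx": 0,"ry": 0,"rz": 0},{"grip": -1,"x": -0.05,"y": -0.031,"z": -0.0055,"rx": 0,"ry": 0,"rz": 0},{"grip": -1,"x": -0.05,"y": -0.031,"z": -0.0055,"rx": 0,"ry": 0,"rz": 0},{"grip": -1,"x": -0.05,"y": -0.031,"z": -0.0055,"rx": 0,"ry": 0,"rz": 0},{"grip": -1,"x": -0.05,"y": -0.031,"z": -0.0055,"rx": 0,"ry": 0,"rz": 0},{"grip": -1,"x": -0.05,"y": -0.031,"z": -0.0055,"rx": 0,"ry": 0,"rz": 0},{"grip": -1,"x": -0.05,"y": -0.031,"z": -0.0055,"rx": 0,"ry": 0,"rz": 0},{"grip": -1,"x": -0.05,"y": -0.031,"z": -0.0055,"rx": 0,"ry": 0,"rz": 0},{"grip": -1,"x": -0.05,"y": -0.031,"z": -0.0055,"rx": 0,"ry": 0,"rz": 0},{"grip": -1,"x": -0.05,"y": -0.031,"z": -0.0055,"rx": 0,"ry": 0,"rz": 0},{"grip": -1,"x": -0.0255,"y": -0.0175,"z": 0,"rx": 0,"ry": 0,"rz": 0},{"grip": -1,"x": 0,"y": 0,"z": 0,"rx": 0,"ry": 0,"rz": 0}]'

```text
time_s: 2.45
position: [0.5689, 0.0528, 0.2996]
tool_rot: [[-0.953, 0.303, -0.001], [0.303, 0.953, -0.0], [0.001, -0.0, -1.0]]
ft_force: [-0.0, 0.4, 0.1]
grip_width: 0.0852
```

Request:
play_rows --commands '[{"grip": -1,"x": 0,"y": 0,"z": 0,"rx": 0,"ry": 0,"rz": -0.18},{"grip": -1,"x": 0,"y": 0,"z": 0,"rx": 0,"ry": 0,"rz": -0.18},{"grip": -1,"x": 0,"y": 0,"z": 0,"rx": 0,"ry": 0,"rz": -0.18},{"grip": -1,"x": 0,"y": 0,"z": 0,"rx": 0,"ry": 0,"rz": -0.18},{"grip": -1,"x": 0,"y": 0,"z": 0,"rx": 0,"ry": 0,"rz": -0.18},{"grip": -1,"x": 0,"y": 0,"z": 0,"rx": 0,"ry": 0,"rz": -0.18},{"grip": -1,"x": 0,"y": 0,"z": 0,"rx": 0,"ry": 0,"rz": 0}]'

```text
time_s: 3.32
position: [0.5675, 0.0555, 0.3006]
tool_rot: [[-0.715, -0.699, 0.0], [-0.699, 0.715, 0.0], [-0.0, 0.0, -1.0]]
ft_force: [-0.6, 0.5, -0.3]
grip_width: 0.0858
```

```bash
python3 - <<'E'
from h import *
st()
cmd([0.568,0.0545,0.30],135)
im=pic('wrist','w2.png');P=cloud(im);np.save('wP.npy',P)
for lo,hi in [(.198,.212),(.183,.194),(.145,.152)]:
    r=np.hypot(P[...,0]-.568,P[...,1]-.0545)
    k=(P[...,2]>lo)&(P[...,2]<hi)&(r<.03);q=P[k]
    if len(q):
        c,rad=cv2.minEnclosingCircle(q[:,:2].astype(np.float32)); print(lo,len(q),np.round(np.median(q,0),4),c,rad)
E
```

```text
time_s 3.325
q [-6.3128, 22.0933, 64.7776, 0.0095, 93.1227, -140.6976]
qvel [-0.3551, 0.1601, -0.2333, -0.0587, -0.0191, 4.691]
joint_efforts [-0.0702, -46.2711, -24.3804, -0.002, -0.003, -1.0334]
position [0.5675, 0.0555, 0.3006]
tool_rot [[-0.7147, -0.6995, 0.0001], [-0.6995, 0.7147, 0.0002], [-0.0002, 0.0, -1.0]]
ft_force [-0.5702, 0.5003, -0.3355]
wrist_torque [-0.0065, 0.0482, 0.0461]
grip_width 0.0858
q [  -6.3   22.1   64.8    0.    93.1 -140.7] pos [0.5675 0.0555 0.3006] yangle 134.38538094686194
tool shift [ 0.0003 -0.0011  0.0006]
rz rad -0.010727126122749078
0.198 966 [0.5666 0.0526 0.2053] (0.5675125122070312, 0.053737130016088486) 0.012289498932659626
0.183 1133 [0.5609 0.0474 0.1886] (0.5674941539764404, 0.053570568561553955) 0.020827488973736763
0.145 411 [0.555  0.0418 0.1498] (0.5662830471992493, 0.0533403605222702) 0.027519281953573227
```

View pics/w2.png

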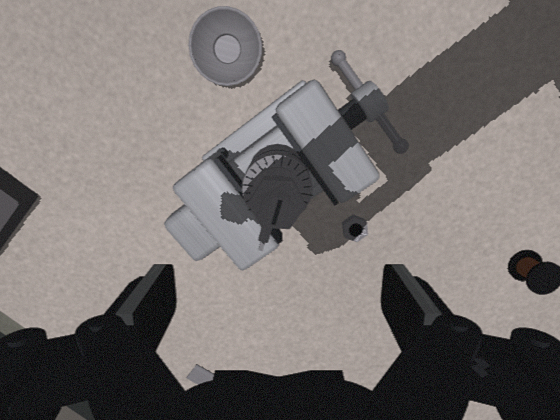

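```bash
cat > hx.py <<'E'
from h import *
from scipy.optimize import minimize
def hexfit(P,c0):
    r=np.hypot(P[...,0]-c0[0],P[...,1]-c0[1])
    k=(P[...,2]>.183)&(P[...,2]<.195)&(r<.026);q=P[k][:,:2]
    print('z nut top',np.median(P[k][:,2]),len(q))
    best=None
    hull=cv2.convexHull(q.astype(np.float32))[:,0]
    # dense support: outline points
    a=np.arctan2(*(q-c0).T[::-1]);rr=np.hypot(*(q-c0).T)
    E=[]
    for b in np.arange(-180,180,4):
        m=abs((np.degrees(a)-b+180)%360-180)<2
        if m.sum()>3:
            i=np.argmax(np.where(m,rr,0));E.append(q[i])
    E=np.array(E)
    def cost(p,th):
        d=E-p[:2];an=np.arctan2(d[:,1],d[:,0]);R=np.hypot(*d.T)
        w=(an-th+np.pi/6)%(np.pi/3)-np.pi/6
        return np.mean(np.minimum(abs(R*np.cos(w)-p[2]),.003))
    out=[]
    for t in range(0,60,2):
        s=minimize(lambda p:cost(p*1e-3,np.radians(t)),[c0[0]*1e3,c0[1]*1e3,18],method='Nelder-Mead')
        out.append((s.fun*1e3,t,np.round(s.x,2)))
    out.sort(key=lambda o:o[0])
    for o in out[:5]:print(o)
    out.sort(key=lambda o:o[1]);print([round(o[0],2) for o in out])
E
python3 - <<'E'
from hx import *
hexfit(np.load('wP.npy'),np.array([.5675,.0536]))
im=cv2.imread('pics/w2.png');c=im[130:270,200:360];cv2.imwrite('pics/w2c.png',cv2.convertScaleAbs(cv2.resize(c,None,fx=5,fy=4.2,interpolation=cv2.INTER_CUBIC)[:, :800],alpha=1.8))
E
```

```text
z nut top 0.1886445036063188 1142
(np.float64(0.14763247897100096), 42, array([567.42,  53.48,  17.9 ]))
(np.float64(0.17990079169697587), 40, array([567.47,  53.52,  17.93]))
(np.float64(0.2595827946450842), 44, array([567.38,  53.45,  17.86]))
(np.float64(0.30730819752851934), 38, array([567.33,  53.52,  17.93]))
(np.float64(0.4055496916504764), 46, array([567.5 ,  53.48,  17.91]))
[np.float64(1.12), np.float64(1.17), np.float64(1.2), np.float64(1.24), np.float64(1.25), np.float64(1.27), np.float64(1.26), np.float64(1.24), np.float64(1.22), np.float64(1.19), np.float64(1.15), np.float64(1.1), np.float64(1.03), np.float64(0.96), np.float64(0.89), np.float64(0.81), np.float64(0.71), np.float64(0.59), np.float64(0.45), np.float64(0.31), np.float64(0.18), np.float64(0.15), np.float64(0.26), np.float64(0.41), np.float64(0.56), np.float64(0.71), np.float64(0.84), np.float64(0.94), np.float64(1.01), np.float64(1.07)]
```

View pics/w2c.png

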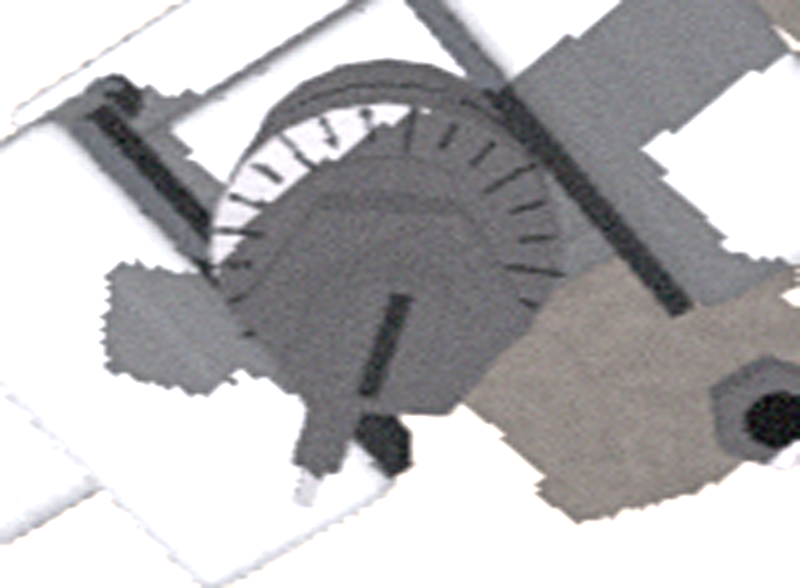

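The hexagon fit is good: flats normals at 41.3° (mod 60), across-flats half-width 17.9 mm, axis at (0.5674, 0.0535). The pointer is clearly seen at about 28° in the picture. Now I'll turn the jaws to 101.3°.

Request:
play_rows --commands '[{"grip": -1,"x": 0,"y": 0,"z": 0,"rx": 0,"ry": 0,"rz": 0.145},{"grip": -1,"x": 0,"y": 0,"z": 0,"rx": 0,"ry": 0,"rz": 0.145},{"grip": -1,"x": 0,"y": 0,"z": 0,"rx": 0,"ry": 0,"rz": 0.145},{"grip": -1,"x": 0,"y": 0,"z": 0,"rx": 0,"ry": 0,"rz": 0.144},{"grip": -1,"x": 0,"y": 0,"z": 0,"rx": 0,"ry": 0,"rz": 0},{"grip": -1,"x": 0,"y": 0,"z": 0,"rx": 0,"ry": 0,"rz": 0}]'

```text
time_s: 4.12
position: [0.5679, 0.0547, 0.3004]
tool_rot: [[-0.981, -0.196, -0.0], [-0.196, 0.981, -0.0], [0.0, -0.0, -1.0]]
ft_force: [-0.4, 0.2, -0.4]
grip_width: 0.0854
```

```bash
python3 - <<'E'
from hx import *
cmd([0.5674,0.0535,0.178],101.3)
im=pic('wrist','w3.png');P=cloud(im)
hexfit(P,np.array([.5675,.0536]))
cmd([0.5674,0.0535,0.178],101.3)
E
```

```text
q [  -6.4   22.1   64.7   -0.    93.1 -107.7] pos [0.5679 0.0547 0.3004] yangle 101.3248865197897
tool shift [ 0.0007 -0.0011  0.1224]
rz rad 0.0004343517096930484
z nut top 0.188654639875041 1153
(np.float64(0.183980315824593), 40, array([567.41,  53.62,  17.82]))
(np.float64(0.1840374337073383), 42, array([567.46,  53.48,  17.76]))
(np.float64(0.30721259520140004), 44, array([567.49,  53.52,  17.79]))
(np.float64(0.31136586410776024), 38, array([567.58,  53.6 ,  17.85]))
(np.float64(0.44033667064536686), 46, array([567.55,  53.54,  17.83]))
[np.float64(1.15), np.float64(1.2), np.float64(1.23), np.float64(1.26), np.float64(1.27), np.float64(1.28), np.float64(1.28), np.float64(1.27), np.float64(1.25), np.float64(1.23), np.float64(1.21), np.float64(1.16), np.float64(1.1), np.float64(1.03), np.float64(0.94), np.float64(0.84), np.float64(0.73), np.float64(0.6), np.float64(0.46), np.float64(0.31), np.float64(0.18), np.float64(0.18), np.float64(0.31), np.float64(0.44), np.float64(0.57), np.float64(0.69), np.float64(0.82), np.float64(0.92), np.float64(1.0), np.float64(1.08)]
q [  -6.4   22.1   64.7    0.    93.1 -107.7] pos [0.568  0.0547 0.3004] yangle 101.31584873158853
tool shift [ 0.0008 -0.0011  0.1224]
rz rad 0.00027661254848474663
```

Request:
play_rows --commands '[{"grip": -1,"x": 0.0008,"y": -0.0011,"z": 0.03,"rx": 0,"ry": 0,"rz": 0},{"grip": -1,"x": 0,"y": 0,"z": 0.03,"rx": 0,"ry": 0,"rz": 0},{"grip": -1,"x": 0,"y": 0,"z": 0.025,"rx": 0,"ry": 0,"rz": 0},{"grip": -1,"x": 0,"y": 0,"z": 0.02,"rx": 0,"ry": 0,"rz": 0},{"grip": -1,"x": 0,"y": 0,"z": 0.0175,"rx": 0,"ry": 0,"rz": 0},{"grip": -1,"x": 0,"y": 0,"z": 0,"rx": 0,"ry": 0,"rz": 0},{"grip": -1,"x": 0,"y": 0,"z": 0,"rx": 0,"ry": 0,"rz": 0}]'

```text
time_s: 5.05
position: [0.5678, 0.0533, 0.1786]
tool_rot: [[-0.981, -0.195, 0.001], [-0.195, 0.981, -0.0], [-0.001, -0.0, -1.0]]
ft_force: [0.1, 0.5, 0.5]
grip_width: 0.0852
```

Request:
play_rows --commands '[{"grip": 1,"x": 0,"y": 0,"z": 0,"rx": 0,"ry": 0,"rz": 0},{"grip": 1,"x": 0,"y": 0,"z": 0,"rx": 0,"ry": 0,"rz": 0},{"grip": 1,"x": 0,"y": 0,"z": 0,"rx": 0,"ry": 0,"rz": 0},{"grip": 1,"x": 0,"y": 0,"z": 0,"rx": 0,"ry": 0,"rz": 0},{"grip": 1,"x": 0,"y": 0,"z": 0,"rx": 0,"ry": 0,"rz": 0},{"grip": 1,"x": 0,"y": 0,"z": 0,"rx": 0,"ry": 0,"rz": 0}]' --squeeze 30

```text
time_s: 5.8
position: [0.5675, 0.0538, 0.1783]
tool_rot: [[-0.981, -0.195, 0.001], [-0.195, 0.981, 0.001], [-0.001, 0.001, -1.0]]
ft_force: [-1.6, 5.2, 5.8]
grip_width: 0.0352
```

```bash
python3 - <<'E'
from hx import *
st();pic('wrist','w4.png');st()
cmd([0.5674,0.0535,0.178],101.3)
E
```

```text
time_s 5.8
q [-6.4995, 26.9567, 77.4526, 0.0569, 75.5674, -107.7735]
qvel [-0.0615, 0.1196, 0.024, -0.0459, 0.0828, -0.0442]
joint_efforts [-3.029, -44.8659, -20.9033, -1.1689, -0.6095, -0.0039]
position [0.5675, 0.0538, 0.1783]
tool_rot [[-0.9808, -0.1953, 0.0005], [-0.1953, 0.9808, 0.0009], [-0.0007, 0.0008, -1.0]]
ft_force [-1.6112, 5.2437, 5.8299]
wrist_torque [0.8799, 0.3083, -0.0288]
grip_width 0.0352
time_s 5.85
q [-6.4985, 26.9571, 77.4543, 0.057, 75.5659, -107.7739]
qvel [0.0042, -0.0587, -0.0884, -0.0038, 0.0891, -0.0382]
joint_efforts [-3.0286, -44.8624, -20.9039, -1.169, -0.6098, -0.0039]
position [0.5674, 0.0539, 0.1783]
tool_rot [[-0.9807, -0.1953, 0.0005], [-0.1953, 0.9807, 0.0009], [-0.0007, 0.0008, -1.0]]
ft_force [-2.5692, 5.3356, 6.0063]
wrist_torque [0.821, 0.3123, -0.0474]
grip_width 0.0357
q [-6.500e+00  2.700e+01  7.750e+01  1.000e-01  7.560e+01 -1.078e+02] pos [0.5674 0.0539 0.1783] yangle 101.26113624158263
tool shift [ 0.0001 -0.0003  0.0003]
rz rad -0.0006783005440826566
```

View pics/w4.png

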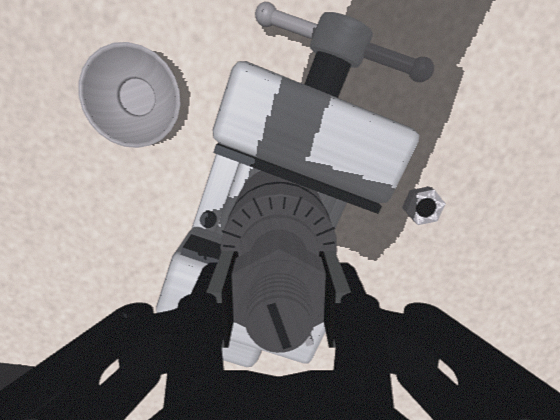

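Grip width reads 35.5 mm, close to 36. The picture shows both jaws on opposite flats around (280,280). I'll squeeze firmly, relieve the small offset, and begin turning clockwise.

Request:
play_rows --commands '[{"grip": 1,"x": 0,"y": 0.0003,"z": -0.0003,"rx": 0,"ry": 0,"rz": 0},{"grip": 1,"x": 0,"y": 0,"z": 0,"rx": 0,"ry": 0,"rz": 0},{"grip": 1,"x": 0,"y": 0,"z": 0,"rx": 0,"ry": 0,"rz": 0},{"grip": 1,"x": 0,"y": 0,"z": 5e-05,"rx": 0,"ry": 0,"rz": 0.1},{"grip": 1,"x": 0,"y": 0,"z": 5e-05,"rx": 0,"ry": 0,"rz": 0.1},{"grip": 1,"x": 0,"y": 0,"z": 5e-05,"rx": 0,"ry": 0,"rz": 0.1},{"grip": 1,"x": 0,"y": 0,"z": 0,"rx": 0,"ry": 0,"rz": 0}]' --squeeze 110

```text
time_s: 6.72
position: [0.5675, 0.054, 0.1784]
tool_rot: [[-0.995, 0.104, 0.001], [0.104, 0.995, 0.001], [-0.001, 0.001, -1.0]]
ft_force: [-1.8, 4.3, 5.7]
grip_width: 0.034
```

```bash
cat >> h.py <<'E'
def tq():
    s=env.observe();R=np.array(s['tool_rot'])
    print('t',s['time_s'],'q6',round(s['q'][5],2),'ya',round(np.degrees(np.arctan2(R[1,1],R[0,1])),2),'pos',np.round(s['position'],4),'F tool',np.round(R.T@s['ft_force'],1),'T',np.round(s['wrist_torque'],3),'je6',round(s['joint_efforts'][5],3),'w',round(s['grip_width'],4))
E
python3 -c "
from h import *
tq()"
```

```text
t 6.725 q6 -90.5 ya 84.01 pos [0.5675 0.054  0.1784] F tool [ 2.3  4.1 -5.7] T [0.795 0.321 0.026] je6 0.42 w 0.034
```

Request:
play_rows --commands '[{"grip": 1,"x": 0,"y": 0.0002,"z": -0.0002,"rx": 0,"ry": 0,"rz": 0.1},{"grip": 1,"x": 0,"y": 0,"z": 5e-05,"rx": 0,"ry": 0,"rz": 0.1},{"grip": 1,"x": 0,"y": 0,"z": 5e-05,"rx": 0,"ry": 0,"rz": 0.1},{"grip": 1,"x": 0,"y": 0,"z": 5e-05,"rx": 0,"ry": 0,"rz": 0.1},{"grip": 1,"x": 0,"y": 0,"z": 5e-05,"rx": 0,"ry": 0,"rz": 0.1},{"grip": 1,"x": 0,"y": 0,"z": 5e-05,"rx": 0,"ry": 0,"rz": 0.1},{"grip": 1,"x": 0,"y": 0,"z": 0,"rx": 0,"ry": 0,"rz": 0},{"grip": 1,"x": 0,"y": 0,"z": 0,"rx": 0,"ry": 0,"rz": 0}]'

```text
time_s: 7.72
position: [0.5675, 0.0543, 0.1782]
tool_rot: [[-0.763, 0.647, 0.001], [0.647, 0.763, 0.001], [0.0, 0.001, -1.0]]
ft_force: [-0.6, 5.2, 4.3]
grip_width: 0.0339
```

```bash
python3 -c "
from h import *
tq()
pic('wrist','w5.png')
tq()"
```

```text
t 7.725 q6 -56.16 ya 49.69 pos [0.5675 0.0543 0.1782] F tool [ 3.8  3.6 -4.3] T [ 0.804  0.158 -0.005] je6 -0.002 w 0.0339
t 7.775 q6 -56.16 ya 49.69 pos [0.5675 0.0543 0.1782] F tool [ 4.4  2.6 -4.8] T [ 0.773  0.184 -0.016] je6 -0.01 w 0.0343
```

View pics/w5.png

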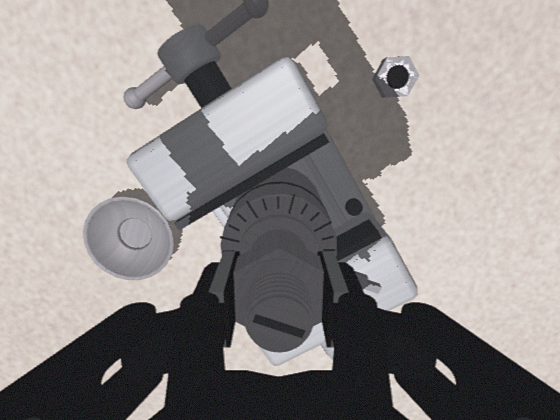

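Request:
play_rows --commands '[{"grip": 1,"x": 0.0002,"y": 0.0002,"z": -0.0002,"rx": 0,"ry": 0,"rz": 0.08},{"grip": 1,"x": 0,"y": 0,"z": 4e-05,"rx": 0,"ry": 0,"rz": 0.08},{"grip": 1,"x": 0,"y": 0,"z": 4e-05,"rx": 0,"ry": 0,"rz": 0.08}]'

```text
time_s: 8.15
position: [0.5676, 0.0544, 0.1781]
tool_rot: [[-0.585, 0.811, 0.001], [0.811, 0.585, 0.001], [0.0, 0.001, -1.0]]
ft_force: [-0.7, 3.5, 3.4]
grip_width: 0.0343
```

```bash
python3 -c "
from h import *
tq()"
```

```text
t 8.15 q6 -42.23 ya 35.79 pos [0.5676 0.0544 0.1781] F tool [ 3.2  1.5 -3.4] T [ 0.708 -0.002  0.054] je6 -0.807 w 0.0343
```

Request:
play_rows --commands '[{"grip": 1,"x": 0,"y": 0,"z": 4e-05,"rx": 0,"ry": 0,"rz": 0.08},{"grip": 1,"x": 0,"y": 0,"z": 4e-05,"rx": 0,"ry": 0,"rz": 0.08},{"grip": 1,"x": 0,"y": 0,"z": 4e-05,"rx": 0,"ry": 0,"rz": 0.08}]'

```text
time_s: 8.52
position: [0.5677, 0.0544, 0.178]
tool_rot: [[-0.375, 0.927, 0.001], [0.927, 0.375, 0.001], [0.0, 0.001, -1.0]]
ft_force: [-0.1, 4.3, 2.5]
grip_width: 0.0338
```

```bash
python3 -c "
from h import *
tq()"
```

```text
t 8.525 q6 -28.48 ya 22.04 pos [0.5677 0.0544 0.178 ] F tool [ 4.   1.6 -2.5] T [ 0.752 -0.012 -0.034] je6 -0.808 w 0.0338
```

Request:
play_rows --commands '[{"grip": 1,"x": 0.0001,"y": 0,"z": 4e-05,"rx": 0,"ry": 0,"rz": 0.08},{"grip": 1,"x": 0,"y": 0,"z": 4e-05,"rx": 0,"ry": 0,"rz": 0.08},{"grip": 1,"x": 0,"y": 0,"z": 4e-05,"rx": 0,"ry": 0,"rz": 0.08}]'

```text
time_s: 8.9
position: [0.5677, 0.0544, 0.1779]
tool_rot: [[-0.144, 0.99, 0.001], [0.99, 0.144, 0.001], [0.0, 0.001, -1.0]]
ft_force: [1.2, 3.9, 2.9]
grip_width: 0.0335
```

```bash
python3 -c "
from h import *
tq()"
```

```text
t 8.9 q6 -14.72 ya 8.29 pos [0.5677 0.0544 0.1779] F tool [ 3.6  1.7 -2.9] T [ 0.678 -0.144  0.07 ] je6 -0.808 w 0.0335
```

Request:
play_rows --commands '[{"grip": 1,"x": 0,"y": 0,"z": 4e-05,"rx": 0,"ry": 0,"rz": 0.08},{"grip": 1,"x": 0,"y": 0,"z": 4e-05,"rx": 0,"ry": 0,"rz": 0.08},{"grip": 1,"x": 0,"y": 0,"z": 4e-05,"rx": 0,"ry": 0,"rz": 0.08}]'

```text
time_s: 9.28
position: [0.5678, 0.0545, 0.1778]
tool_rot: [[0.095, 0.995, 0.001], [0.995, -0.095, 0.001], [0.001, 0.001, -1.0]]
ft_force: [1.2, 4.2, 2.9]
grip_width: 0.0338
```

```bash
python3 -c "
from h import *
tq()"
```

```text
t 9.275 q6 -0.97 ya -5.47 pos [0.5678 0.0545 0.1778] F tool [ 4.3  0.8 -2.9] T [ 0.711 -0.105  0.038] je6 -0.808 w 0.0338
```

Request:
play_rows --commands '[{"grip": 1,"x": 0.0002,"y": 0,"z": 4e-05,"rx": 0,"ry": 0,"rz": 0.07},{"grip": 1,"x": 0,"y": 0,"z": 4e-05,"rx": 0,"ry": 0,"rz": 0.07},{"grip": 1,"x": 0,"y": 0,"z": 4e-05,"rx": 0,"ry": 0,"rz": 0.07}]'

```text
time_s: 9.65
position: [0.5679, 0.0545, 0.1777]
tool_rot: [[0.3, 0.954, 0.002], [0.954, -0.3, -0.0], [0.0, 0.002, -1.0]]
ft_force: [0.3, 3.8, 2.9]
grip_width: 0.0339
```

```bash
python3 -c "
from h import *
tq()"
```

```text
t 9.65 q6 11.03 ya -17.44 pos [0.5679 0.0545 0.1777] F tool [ 3.7 -0.9 -2.9] T [ 0.551 -0.178  0.435] je6 -0.326 w 0.0339
```

Request:
play_rows --commands '[{"grip": 1,"x": 0,"y": 0,"z": 4e-05,"rx": 0,"ry": 0,"rz": 0.07},{"grip": 1,"x": 0,"y": 0,"z": 4e-05,"rx": 0,"ry": 0,"rz": 0.07},{"grip": 1,"x": 0,"y": 0,"z": 4e-05,"rx": 0,"ry": 0,"rz": 0.07}]'

```text
time_s: 10.02
position: [0.568, 0.0544, 0.1776]
tool_rot: [[0.492, 0.871, 0.002], [0.871, -0.492, -0.0], [0.001, 0.002, -1.0]]
ft_force: [1.2, 3.4, 2.7]
grip_width: 0.0337
```

```bash
python3 -c "
from h import *
tq()"
```

```text
t 10.025 q6 23.06 ya -29.47 pos [0.568  0.0544 0.1776] F tool [ 3.6 -0.6 -2.7] T [ 0.558 -0.309  0.433] je6 -0.328 w 0.0337
```

Contact was passed near 1.95 rad, and the torque is now on the 0.4 N m plateau. I'll go in small steps from here.

```bash
cat >> h.py <<'E'
def tqa(n=4):
    T=[env.observe()['wrist_torque'][2]]
    for i in range(n): optics.get_image('wrist');T.append(env.observe()['wrist_torque'][2])
    print('Tz',np.round(T,3),'mean',np.round(np.mean(T),3));tq()
E
python3 -c "
from h import *
tqa()"
```

```text
Tz [0.433 0.397 0.368 0.389 0.412] mean 0.4
t 10.225 q6 22.87 ya -29.29 pos [0.568  0.0544 0.1777] F tool [ 4.2  1.  -2.5] T [ 0.609 -0.499  0.412] je6 0.421 w 0.0339
```

Request:
play_rows --commands '[{"grip": 1,"x": 0,"y": 0,"z": 2e-05,"rx": 0,"ry": 0,"rz": 0.04},{"grip": 1,"x": 0,"y": 0,"z": 0,"rx": 0,"ry": 0,"rz": 0.0}]'

```text
time_s: 10.48
position: [0.568, 0.0544, 0.1776]
tool_rot: [[0.524, 0.852, 0.002], [0.852, -0.524, 0.0], [0.001, 0.001, -1.0]]
ft_force: [4.0, 4.2, 2.4]
grip_width: 0.0337
```

```bash
python3 -c "
from h import *
tqa()"
```

```text
Tz [0.399 0.42  0.399 0.368 0.372] mean 0.392
t 10.675 q6 25.17 ya -31.59 pos [0.568  0.0544 0.1776] F tool [ 4.3 -0.1 -1.9] T [ 0.575 -0.579  0.372] je6 0.381 w 0.0342
```

Request:
play_rows --commands '[{"grip": 1,"x": 0,"y": 0,"z": 2e-05,"rx": 0,"ry": 0,"rz": 0.04},{"grip": 1,"x": 0,"y": 0,"z": 0,"rx": 0,"ry": 0,"rz": 0.0}]'

```text
time_s: 10.92
position: [0.568, 0.0544, 0.1776]
tool_rot: [[0.558, 0.83, 0.002], [0.83, -0.558, 0.0], [0.001, 0.001, -1.0]]
ft_force: [3.4, 3.2, 1.9]
grip_width: 0.0339
```

```bash
python3 -c "
from h import *
tqa()"
```

```text
Tz [0.34  0.383 0.375 0.398 0.366] mean 0.372
t 11.125 q6 27.46 ya -33.88 pos [0.568  0.0544 0.1776] F tool [ 6.   0.7 -2.8] T [ 0.586 -0.566  0.366] je6 0.381 w 0.0339
```

Request:
play_rows --commands '[{"grip": 1,"x": 0,"y": 0,"z": 2e-05,"rx": 0,"ry": 0,"rz": 0.03},{"grip": 1,"x": 0,"y": 0,"z": 0,"rx": 0,"ry": 0,"rz": 0.0}]'

```text
time_s: 11.38
position: [0.568, 0.0544, 0.1776]
tool_rot: [[0.582, 0.813, 0.002], [0.813, -0.582, 0.0], [0.001, 0.001, -1.0]]
ft_force: [4.0, 2.8, 2.2]
grip_width: 0.034
```

```bash
python3 -c "
from h import *
tqa()"
```

```text
Tz [0.456 0.359 0.404 0.424 0.388] mean 0.406
t 11.575 q6 29.18 ya -35.6 pos [0.568  0.0544 0.1776] F tool [ 5.1  0.6 -2.7] T [ 0.572 -0.558  0.388] je6 0.385 w 0.034
```

Request:
play_rows --commands '[{"grip": 1,"x": 0,"y": 0,"z": 2e-05,"rx": 0,"ry": 0,"rz": 0.03},{"grip": 1,"x": 0,"y": 0,"z": 0,"rx": 0,"ry": 0,"rz": 0.0}]'

```text
time_s: 11.82
position: [0.568, 0.0544, 0.1776]
tool_rot: [[0.607, 0.795, 0.002], [0.795, -0.607, -0.0], [0.001, 0.001, -1.0]]
ft_force: [3.5, 3.5, 2.3]
grip_width: 0.0338
```

```bash
python3 -c "
from h import *
tqa()"
```

```text
Tz [0.389 0.4   0.369 0.367 0.383] mean 0.382
t 12.025 q6 30.9 ya -37.32 pos [0.568  0.0544 0.1776] F tool [ 5.8  0.6 -3.2] T [ 0.583 -0.571  0.383] je6 0.385 w 0.0339
```

Request:
play_rows --commands '[{"grip": 1,"x": 0,"y": 0,"z": 2e-05,"rx": 0,"ry": 0,"rz": 0.03},{"grip": 1,"x": 0,"y": 0,"z": 0,"rx": 0,"ry": 0,"rz": 0.0}]'

```text
time_s: 12.28
position: [0.568, 0.0544, 0.1775]
tool_rot: [[0.63, 0.776, 0.002], [0.776, -0.63, 0.0], [0.001, 0.001, -1.0]]
ft_force: [3.5, 3.7, 2.5]
grip_width: 0.0338
```

```bash
python3 -c "
from h import *
tqa()"
```

```text
Tz [0.427 0.35  0.411 0.395 0.412] mean 0.399
t 12.475 q6 32.62 ya -39.04 pos [0.568  0.0544 0.1776] F tool [ 5.5  1.3 -2.8] T [ 0.586 -0.501  0.412] je6 0.385 w 0.0338
```

Request:
play_rows --commands '[{"grip": 1,"x": 0,"y": 0,"z": 0,"rx": 0,"ry": 0,"rz": 0.015},{"grip": 1,"x": 0,"y": 0,"z": 0,"rx": 0,"ry": 0,"rz": 0.0}]'

```text
time_s: 12.72
position: [0.568, 0.0544, 0.1776]
tool_rot: [[0.642, 0.767, 0.002], [0.767, -0.642, 0.0], [0.001, 0.001, -1.0]]
ft_force: [3.2, 3.1, 2.0]
grip_width: 0.0345
```

```bash
python3 -c "
from h import *
tqa(2)"
```

```text
Tz [0.442 0.42  0.401] mean 0.421
t 12.825 q6 33.48 ya -39.9 pos [0.568  0.0544 0.1776] F tool [ 4.3  0.7 -2.2] T [ 0.576 -0.528  0.401] je6 0.422 w 0.0337
```

Request:
play_rows --commands '[{"grip": 1,"x": 0,"y": 0,"z": 1e-05,"rx": 0,"ry": 0,"rz": 0.015},{"grip": 1,"x": 0,"y": 0,"z": 0,"rx": 0,"ry": 0,"rz": 0.0}]'

```text
time_s: 13.08
position: [0.568, 0.0544, 0.1776]
tool_rot: [[0.653, 0.757, 0.002], [0.757, -0.653, -0.0], [0.001, 0.001, -1.0]]
ft_force: [3.6, 3.3, 3.1]
grip_width: 0.0341
```

```bash
python3 -c "
from h import *
tqa(2)"
```

```text
Tz [0.483 0.511 0.49 ] mean 0.495
t 13.175 q6 34.33 ya -40.75 pos [0.568  0.0544 0.1776] F tool [ 4.2  1.5 -1.8] T [ 0.589 -0.584  0.49 ] je6 0.489 w 0.034
```

Request:
play_rows --commands '[{"grip": 1,"x": 0,"y": 0,"z": 1e-05,"rx": 0,"ry": 0,"rz": 0.015},{"grip": 1,"x": 0,"y": 0,"z": 0,"rx": 0,"ry": 0,"rz": 0.0}]'

```text
time_s: 13.42
position: [0.568, 0.0544, 0.1776]
tool_rot: [[0.664, 0.748, 0.002], [0.748, -0.664, -0.0], [0.001, 0.001, -1.0]]
ft_force: [4.5, 3.2, 2.0]
grip_width: 0.0341
```

```bash
python3 -c "
from h import *
tqa(2)"
```

```text
Tz [0.547 0.56  0.53 ] mean 0.545
t 13.525 q6 35.18 ya -41.6 pos [0.568  0.0544 0.1776] F tool [ 5.5  0.6 -2.5] T [ 0.578 -0.619  0.53 ] je6 0.555 w 0.034
```

The torque is climbing at 0.067 N m per 0.015 rad, so the nut is in the solid range. One last small step should bring it to about 0.6.

Request:
play_rows --commands '[{"grip": 1,"x": 0,"y": 0,"z": 0,"rx": 0,"ry": 0,"rz": 0.012},{"grip": 1,"x": 0,"y": 0,"z": 0,"rx": 0,"ry": 0,"rz": 0.0},{"grip": 1,"x": 0,"y": 0,"z": 0,"rx": 0,"ry": 0,"rz": 0.0}]'

```text
time_s: 13.9
position: [0.568, 0.0544, 0.1776]
tool_rot: [[0.673, 0.74, 0.002], [0.74, -0.673, -0.0], [0.001, 0.001, -1.0]]
ft_force: [4.1, 2.7, 2.4]
grip_width: 0.034
```

```bash
python3 -c "
from h import *
tqa(3);pic('wrist','w6.png')"
```

```text
Tz [0.61  0.645 0.579 0.589] mean 0.606
t 14.05 q6 35.86 ya -42.28 pos [0.568  0.0544 0.1775] F tool [ 5.1  1.  -2.2] T [ 0.522 -0.584  0.589] je6 0.604 w 0.0342
```

View pics/w6.png

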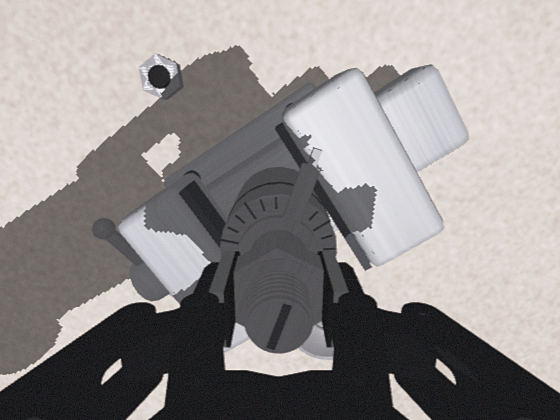

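Torque reads 0.605 N m by both measures. The pointer in this picture (about (315,155)) sits over the same place on the vise as before. Now I'll release and rise.

Request:
play_rows --commands '[{"grip": -1,"x": 0,"y": 0,"z": 0,"rx": 0,"ry": 0,"rz": 0},{"grip": -1,"x": 0,"y": 0,"z": 0,"rx": 0,"ry": 0,"rz": 0},{"grip": -1,"x": 0,"y": 0,"z": 0,"rx": 0,"ry": 0,"rz": 0},{"grip": -1,"x": 0,"y": 0,"z": 0,"rx": 0,"ry": 0,"rz": 0},{"grip": -1,"x": 0,"y": 0,"z": 0,"rx": 0,"ry": 0,"rz": 0},{"grip": -1,"x": 0,"y": 0,"z": 0,"rx": 0,"ry": 0,"rz": 0}]'

```text
time_s: 14.85
position: [0.5674, 0.0543, 0.1773]
tool_rot: [[0.674, 0.738, -0.0], [0.738, -0.674, -0.0], [-0.0, -0.0, -1.0]]
ft_force: [-0.5, -0.1, -0.1]
grip_width: 0.0852
```

Request:
play_rows --commands '[{"grip": -1,"x": 0,"y": 0,"z": -0.015,"rx": 0,"ry": 0,"rz": 0},{"grip": -1,"x": 0,"y": 0,"z": -0.025,"rx": 0,"ry": 0,"rz": 0},{"grip": -1,"x": 0,"y": 0,"z": -0.03,"rx": 0,"ry": 0,"rz": 0},{"grip": -1,"x": 0,"y": 0,"z": -0.03,"rx": 0,"ry": 0,"rz": 0},{"grip": -1,"x": 0,"y": 0,"z": -0.022,"rx": 0,"ry": 0,"rz": 0},{"grip": -1,"x": 0,"y": 0,"z": 0,"rx": 0,"ry": 0,"rz": 0},{"grip": -1,"x": 0,"y": 0,"z": 0,"rx": 0,"ry": 0,"rz": 0}]'

```text
time_s: 15.72
position: [0.5671, 0.0544, 0.2987]
tool_rot: [[0.674, 0.738, -0.001], [0.738, -0.674, 0.0], [-0.001, -0.001, -1.0]]
ft_force: [0.9, -0.1, 0.0]
grip_width: 0.0857
```

```bash
python3 - <<'E'
from hx import *
tq()
im=pic('wrist','w7.png');P=cloud(im);np.save('wP7.npy',P)
hexfit(P,np.array([.5675,.0536]))
def pa(P,h):
    d=P-[.5674,.0535,0];r=np.hypot(d[...,0],d[...,1]);a=np.degrees(np.arctan2(d[...,1],d[...,0]))
    k=(P[...,2]>.1445)&(P[...,2]<.153)&(r>.038)&(r<.056)&(abs(a-28)<25)
    print('pointer',k.sum(),np.median(a[k]),r[k].max())
pa(P,0);pa(np.load('wP.npy'),0)
E
```

```text
t 15.725 q6 35.97 ya -42.4 pos [0.5671 0.0544 0.2987] F tool [ 0.5  0.7 -0. ] T [-0.017  0.019  0.051] je6 -0.0 w 0.0857
z nut top 0.18745568080164243 1118
(np.float64(0.17113987297789388), 24, array([567.99,  53.54,  17.85]))
(np.float64(0.2305777118451834), 26, array([567.97,  53.49,  17.88]))
(np.float64(0.2662307314614463), 22, array([567.99,  53.55,  17.81]))
(np.float64(0.36235345402408503), 28, array([567.95,  53.46,  17.95]))
(np.float64(0.41012810331629385), 20, array([567.96,  53.54,  17.82]))
[np.float64(1.28), np.float64(1.26), np.float64(1.23), np.float64(1.17), np.float64(1.11), np.float64(1.01), np.float64(0.92), np.float64(0.82), np.float64(0.69), np.float64(0.55), np.float64(0.41), np.float64(0.27), np.float64(0.17), np.float64(0.23), np.float64(0.36), np.float64(0.49), np.float64(0.62), np.float64(0.73), np.float64(0.83), np.float64(0.92), np.float64(0.99), np.float64(1.06), np.float64(1.12), np.float64(1.17), np.float64(1.22), np.float64(1.25), np.float64(1.28), np.float64(1.3), np.float64(1.29), np.float64(1.29)]
pointer 196 28.59856040847297 0.05539110255962523
pointer 145 28.916927883418076 0.05506309388953051
```

View pics/w7.png

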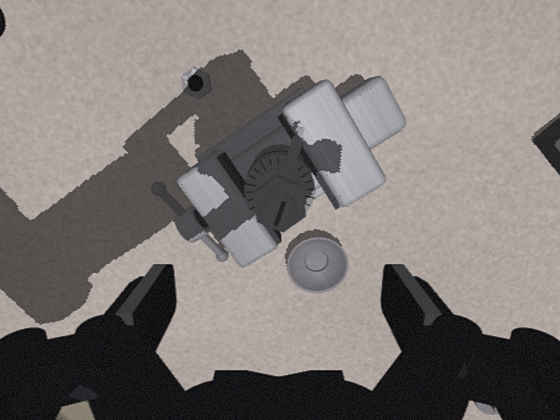

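Checks after release:
- **Nut:** it turned about 137° and its top dropped 1.19 mm, which fits the 3 mm pitch. The 6.6° difference from the tool's 143.6° matches the grip's twist under load (4.5 N m/rad).
- **Pointer:** 28.6° now against 28.9° before, which is within noise.
- **Picture:** jaws open and clear, dish at (317,262) and spare nut at (196,83), both untouched.

I'm handing the job in.

```bash
python3 -c "
from h import *
tq();print(order.close_job())"
```

```text
t 15.775 q6 35.98 ya -42.4 pos [0.5671 0.0544 0.2984] F tool [ 0.8 -0.4  0. ] T [0.012 0.015 0.042] je6 0.0 w 0.0856
the job is handed in; nothing more can be done
None
```

The jam nut is down on its lock washer and tightened to about 0.605 N m, measured the same at the wrist and at joint 6. I handed the job in at about 16 s of the 72 s allowed.

- **Tightening:** I used one grip for the whole turn. The nut ran free for about 1.9 rad, held a steady 0.38–0.40 N m while the washer flattened, then stood solid and the torque rose to 0.6. I then opened the jaws and lifted 120 mm clear.
- **Pointer:** it read 28.6° afterwards against 28.9° before, so within noise it did not move.
- **Nut height:** its top dropped 1.19 mm, where about 1.14 mm was expected from how far it turned. The camera's absolute height reads about 0.7 mm high, which is within its calibration, so the final 179.76 mm could not be confirmed directly.
- **One disagreement:** the nut turned about 137° while the gripper turned 143.6°. I put this down to the grip twisting under load, which the measured stiffness supports.
- **Other things on the bench:** the dish and spare nut look undisturbed in the last picture. I did not check the rest again, but the arm never went near them.

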